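Weigh a punch on the tool-crib scale

TASK

The check weight has been left on the bench scale: stand it upright in the middle of the top of its small round stand, and weigh the tall punch from the sloping tray by standing it upright, wide flange down, in the middle of the scale's sprung pan. Set it down gently, so that the pan is never slammed or pushed down to its stop, and leave everything else where it is.

Things in the scene. Friction and masses are not known exactly. Their poses are not given: they have to be found in the camera images.
- punch: tall punch, bare steel: a round flange 48 mm across and 14 mm thick with a plain round stem 30 mm across rising 48 mm from it (62 mm in all), 0.35 to 0.55 kg. It starts in one of the three bays of the tray, square to the sloping floor, so leaning 25 degrees towards the tray's low edge. Origin: centre of the flange's underside; z runs along the stem, away from the flange
- check_weight: check weight, bare steel, about 0.45 kg: a round body 38 mm across and 44 mm tall, with a narrow neck and a knob 24 mm across on top (60 mm in all). It starts upright on the scale's pan, up to 21 mm off centre. Origin: centre of its underside; z up
- tray: fixed sloping tray, dark steel on blue feet, 330 mm wide (y), 110 mm along the slope. The floor is tilted 25 degrees, low edge to its -x side (towards the robot); 10 mm lips at both edges and 10 mm dividers part it into three 105 mm bays side by side along y. Origin: on the table under its middle, 50 mm below the middle of the floor; x level, to the high edge; z up
- scale: fixed bench scale, grey, 170 x 170 mm, housing top 50 mm above the table, the pan above its middle. Origin: on the table under its middle; z up
- pan_top (a point): centre of the upper face of the scale's pan, a flat aluminium disc 110 mm across and 5 mm thick, without a rim; 78 mm above the table when unloaded. It rides with the pan
- pan (a joint): how far the pan is pressed down, m: 0 unloaded, about 0.005 under 0.45 kg (spring 0.9 N per mm), 0.015 at its stop
- stand: fixed stand for the check weight, dark steel: base disc 80 mm across, a 28 mm post and on it a flat round top 50 mm across, 50 mm above the table. Origin: on the table under its middle
- stand_top (a point): centre of the upper face of the stand's round top
- short_punch: bystander in the tray: short punch, same 48 x 14 mm flange, stem 30 mm across rising only 14 mm (28 mm in all). Origin: centre of the underside
- flat_die: bystander in the tray: plain flat steel disc 48 mm across, 18 mm thick. Origin: centre of the underside
- collar: bystander: steel collar lying on the table near the stand, 52 mm across, 18 mm high. Origin: centre of the underside
- big_ring: bystander: steel ring lying on the table beyond the scale, 72 mm across, 14 mm high. Origin: centre of the underside
- spanner: bystander: steel spanner lying on the table in front of the tray, about 200 mm long
Not all that is in view belongs to the job. What is shaped like the check_weight but green or purple is not meant.

How it is judged:
By the outcome, as a careful person would: the job done as asked, in the order asked, and still so for the second after the job is handed in, with the robot touching nothing.
It also fails if it takes over 58 s, if anything falls off the work surface, if the arm or the gripper's body presses on something with over 40 N, if the wrist force passes 120 N, or if a joint passes its speed limit or range.

ROBOT

A 7-joint arm with a two-finger parallel gripper is mounted at the origin on the work surface. World frame = base frame: x ahead of the robot, y to its left, z up, the work surface at z = 0. Lengths are in m, angles in rad, forces in N, time in s.
With the tool pointing down it reaches from about 0.4 to 0.9 m from the base axis. Payload 5.6 kg.
Tool frame: the origin (TCP) lies at the very end of the fingers, on their centre line; the grasp point (between the pads) lies 19 mm behind it; y points along the fingers, z is the direction in which the jaws open and shut, and the axes are right-handed (so a half turn about y gives the same grasp; the last joint's range is limited). The gripper opens to 92 mm and grips with 3 to 60 N. Pads are 20 mm wide; open, the fingers measure 128 mm over their backs; the gripper's body (75 mm by 189 mm) begins 69 mm behind the grasp point.
Start: joints at [1.151, 0.468, -0.012, 1.603, 0.006, 1.071, -0.056], TCP at [0.239, -0.604, 0.215] pointing down, gripper open.
Joint ranges: [-2.53, 2.53], [-0.31, 2.02], [-1.57, 1.55], [0.28, 2.44], [-1.29, 4.43], [0.15, 1.84], [-2.92, 2.92]. Speed limits (rad/s): [2.57, 2.57, 3.14, 3.14, 3.14, 3.14, 3.14].

INTERFACE

Orientations are given as [roll, pitch, yaw] about the fixed x, y, z axes, in that order (R = Rz(yaw) Ry(pitch) Rx(roll)).
In Python, from workcell import manip gives the robot as it stands.
- The arm moves only by the tool move_arm, never from a script. Its argument "commands" is a list of rows, each a list of 7 numbers: the gripper's target within -1 to 1 (shut at 1, half-way at 0, fully open at -1), then the shift along the tool's x, y, z in units of 25 mm (1.0 is 25 mm), then the turn, a rotation vector about the tool's x, y, z in units of 5 degrees (1.0 is 5 degrees). In form: [[jaw, dx, dy, dz, ax, ay, az], ...]. A call has 1 to 10 rows; each row shifts and turns the commanded pose from where the row before left it, along the tool's axes as they then stand; what a row does not reach is not made up. A row lasts 1/10 s, in which the tool goes at most 50 mm and 8.59 degrees, less where a joint would pass 70% of its speed; a pose out of reach is approached as far as the arm can. A call is refused whole if a number of a shift passes 1 or a number of a turn 1, either way. A call with a gripper value outside its range is refused whole. The fingers move at their own pace and stop on an object; the grip force is fixed at half the most. Time passes only in rows, so rows that do not move let the fingers close. It gives the time, the measured TCP pose, the force and the opening at its end, in the units of the state.
- manip.state(): the state, without advancing time (a new reading comes with each control period).
- manip.grab_frame(name): name is "scene" or "top"; returns the picture (384x512x3 uint8, red, green, blue); there is no depth.
- manip.calibration(name): a dict with "K" (3x3 intrinsics, pixels), "k1" (the pictures are not rectified: a ray, as slopes to the right and down, at radius r is drawn at 1 + k1 r^2 times it, then the intrinsics apply), "pose" (4x4, takes a point from camera to world coordinates). Camera axes: x right, y up, looking along -z (the intrinsics and any distortion apply to the point x, -y, -z); pixel columns grow to the right and rows downward; lengths in m; the calibration is good to about 2 mm. A picture is of the moment at which its call begins. calibration takes no time and is no camera call.
- manip.close_job(): hands the job in, once; it reports no verdict.
The state is a dict: "time_s": time; "q": joint angles; "qvel": joint speeds; "tau": joint torques, N m; "position": TCP position; "orientation": TCP orientation; "ft_force": force on the tool from outside, world axes, zero at the start; "wrist_torque": the same for the moment, N m; "opening": opening from 0.0 (shut) to 1.0 (fully open).
Only numpy, scipy, OpenCV 4.12 (cv2) and the standard library are available. Lean on these libraries where they do the work, as an engineer would, in place of code of your own. Each camera call takes 0.05 s, during which the arm holds its last target. There are 200 camera calls.

## Working session

There is one attempt and no reset: what is moved stays moved. The work goes in short steps, Python scripts to look and compute and a tool call to move; the robot and the scene stay as the last step left them, time stands still between calls to the robot, and variables do not carry over. Pictures are saved under pics/ and viewed, about 8 in all and at most 12, crops included, and the job is handed in when it is done.

Besides the shell and the picture viewer there is one more tool, called after "Call:" as a command line: name --pt "numbers of a row" for each row, then --argument value for the rest. move_arm: Moves the arm, as the interface text tells. Its arguments: {"type":"object","properties":{"commands":{"type":"array","items":{"type":"array","items":{"type":"number"}}}},"required":["commands"]}

```bash
mkdir -p pics; cat > h.py <<'E'
import numpy as np, cv2
from workcell import manip
from scipy.spatial.transform import Rotation as Rn
def save(cam,name):
    im=manip.grab_frame(cam); cv2.imwrite('pics/'+name+'.png',im[:,:,::-1]); return im
def ray(cam,u,v):
    c=manip.calibration(cam);K=np.array(c['K']);P=np.array(c['pose']);k=c['k1']
    d=np.array([(u-K[0,2])/K[0,0],(v-K[1,2])/K[1,1]]);s=d.copy()
    for _ in range(30): s=d/(1+k*(s@s))
    w=P[:3,:3]@np.array([s[0],-s[1],-1.]);return P[:3,3],w
def at(cam,u,v,z):
    o,w=ray(cam,u,v);return o+w*(z-o[2])/w[2]
def proj(cam,p):
    c=manip.calibration(cam);K=np.array(c['K']);P=np.array(c['pose']);k=c['k1']
    q=P[:3,:3].T@(np.array(p)-P[:3,3]);s=np.array([q[0],-q[1]])/-q[2];s=s*(1+k*(s@s))
    return np.array([K[0,0]*s[0]+K[0,2],K[1,1]*s[1]+K[1,2]])
def tri(a,b):
    o1,d1=a;o2,d2=b;A=np.stack([d1,-d2],1);t=np.linalg.lstsq(A,o2-o1,rcond=None)[0]
    p,q=o1+d1*t[0],o2+d2*t[1];return (p+q)/2,np.linalg.norm(p-q)
def R(): return Rn.from_euler('xyz',manip.state()['orientation']).as_matrix()
E
python3 - <<'E'
from h import *
np.set_printoptions(precision=4,suppress=True)
a=save('scene','s0');b=save('top','t0')
for c in('scene','top'):
    k=manip.calibration(c);print(c,k['K'],k['k1'],np.array(k['pose']))
s=manip.state();print(s);print(R())
for n in('s0','t0'):
    i=cv2.imread(f'pics/{n}.png');cv2.imwrite(f'pics/{n}b.png',cv2.resize(i,(800,600),interpolation=cv2.INTER_CUBIC))
E
```

```text
scene [[463.7922   0.     258.238 ]
 [  0.     463.7922 205.0493]
 [  0.       0.       1.    ]] -0.06399274581965436 [[ 0.5513 -0.69    0.4689  1.0899]
 [ 0.8342  0.4505 -0.3179 -0.4234]
 [ 0.0081  0.5665  0.824   1.0744]
 [ 0.      0.      0.      1.    ]]
top [[433.7854   0.     256.0352]
 [  0.     433.7854 198.3672]
 [  0.       0.       1.    ]] -0.086814610462822 [[ 0.0112  0.9971 -0.0747  0.4379]
 [-0.9997  0.0127  0.0194 -0.017 ]
 [ 0.0203  0.0744  0.997   1.2159]
 [ 0.      0.      0.      1.    ]]
{'time_s': 0.1, 'q': array([ 1.151 ,  0.4683, -0.0116,  1.6035,  0.006 ,  1.0714, -0.0563]), 'qvel': array([-0.0017, -0.0026,  0.0006, -0.0019, -0.001 , -0.0003,  0.0001]), 'tau': array([  0.0013, -52.1641,  -0.0122, -24.4365,  -0.0568,   0.0141,
         0.0001]), 'position': array([ 0.2389, -0.6039,  0.2137]), 'orientation': array([-1.5724, -0.0001, -2.7649]), 'ft_force': array([-0.2924,  0.4617, -0.5031]), 'wrist_torque': array([ 0.0161,  0.0322, -0.0002]), 'opening': 1.001104443635287}
[[-0.9299 -0.0007  0.3679]
 [-0.3679  0.0015 -0.9299]
 [ 0.0001 -1.     -0.0016]]
```

View pics/s0b.png

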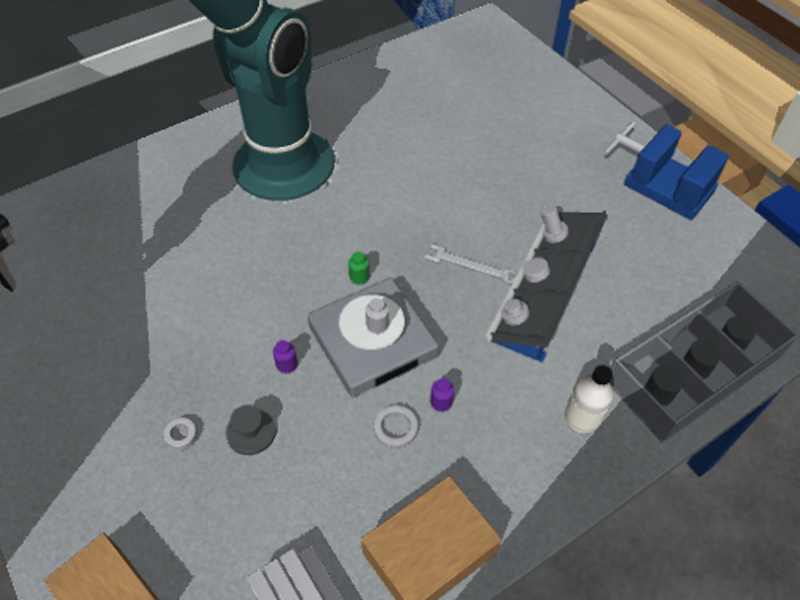

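View pics/t0b.png

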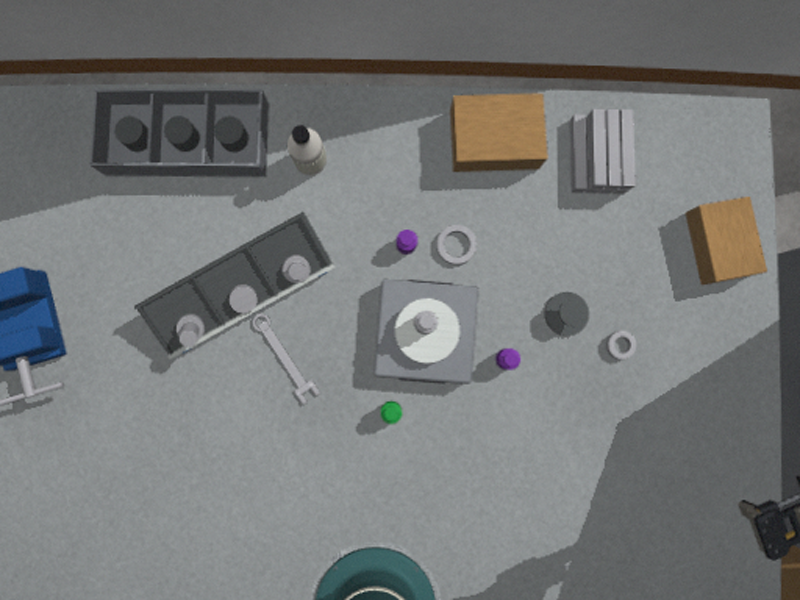

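Scene and top show the check weight on the pan (top ≈ (425,322) at 800 scale) and the stand at (567,312). The tall punch is in the left bay (188,330); the short punch and the die are in the other two. I'll take magnified crops next to measure precisely.

```bash
python3 - <<'E'
from h import *
t=cv2.imread('pics/t0.png');s=cv2.imread('pics/s0.png')
def crop(i,u,v,w,h,f=6): return cv2.resize(i[v:v+h,u:u+w],None,fx=f,fy=f,interpolation=cv2.INTER_CUBIC)
# tiles 400x300: f=5 ->80x60
tiles=[crop(t,80,185,80,60,5),crop(t,235,180,80,60,5),crop(s,320,120,80,60,5),crop(s,205,180,80,60,5)]
cv2.imwrite('pics/c1.png',np.vstack([np.hstack(tiles[:2]),np.hstack(tiles[2:])]))
tiles=[crop(t,335,175,80,60,5),crop(s,120,245,80,60,5)]
# stand masks
for n,i,(u,v,w,h) in(('top',t,(335,175,60,50)),('scene',s,(140,250,45,45))):
    g=cv2.cvtColor(i,cv2.COLOR_BGR2GRAY)[v:v+h,u:u+w];print(n,np.percentile(g,[2,10,25,50,75]))
# pan mask
for n,i in(('top',t),('scene',s)):
    m=(i.min(2)>195).astype(np.uint8)
    k,l,st,ce=cv2.connectedComponentsWithStats(m)
    for j in range(1,k):
        if st[j,4]>150: print(n,st[j],ce[j])
cv2.imwrite('pics/c2.png',np.hstack(tiles))
E
```

```text
top [ 63.  89. 101. 145. 147.]
scene [ 47.  74.  77. 118. 145.]
top [254 191  39  41 858] [276.10955711 211.83216783]
scene [218 190  40  33 682] [234.36217009 208.38416422]
scene [372 248  19  14 184] [381.19565217 254.22826087]
```

View pics/c1.png

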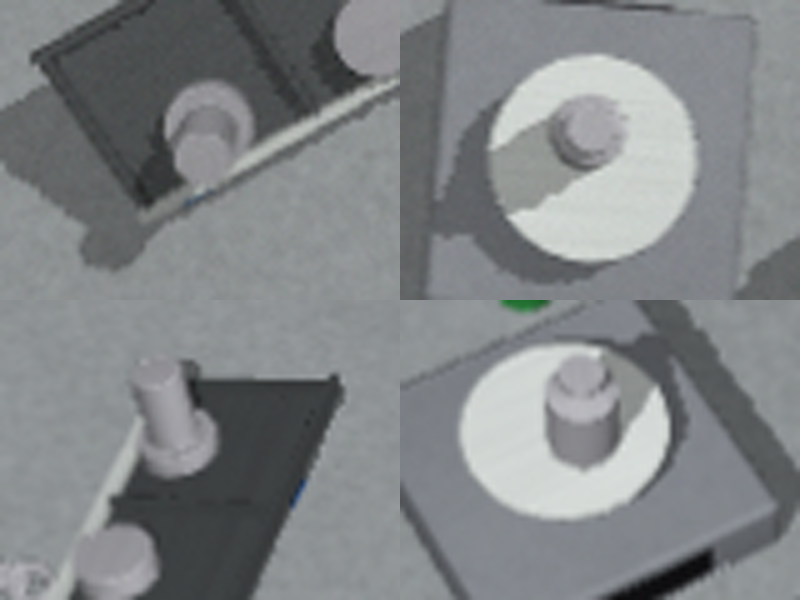

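View pics/c2.png

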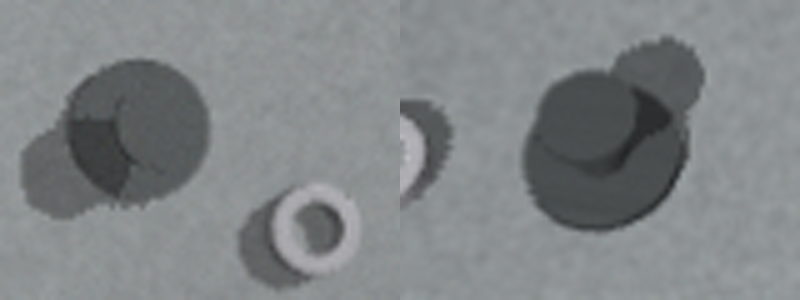

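```bash
python3 - <<'E'
from h import *
np.set_printoptions(precision=4,suppress=True)
def T(n,a,b): print(n,*tri(ray('top',*a),ray('scene',*b)))
T('pan',(273.8,211.6),(237.8,206.3));T('knob',(272.4,206),(242,195))
T('stand',(367.6,201),(157.4,267.4));T('punchtop',(120.6,216.6),(352,135));T('flange',(121.8,210),(355.6,147.2))
print(at('top',273.8,211.6,.073),at('scene',237.8,206.3,.073),'knob',at('top',272.4,206,.133),at('scene',242,195,.133))
print('stand',at('top',367.6,201,.05),at('scene',157.4,267.4,.05))
# tray low edge, from top 800-scale
k=1.5625
a=at('top',172/k,352/k,.035);b=at('top',333/k,267/k,.035);c=at('top',137/k,306/k,.08);d=at('top',303/k,213/k,.08)
print(a,b,c,d, np.degrees(np.arctan2(*(b-a)[[0,1]])),np.degrees(np.arctan2(*(d-c)[[0,1]])))
# ellipse fit
for cam,n in(('top','t0'),('scene','s0')):
  i=cv2.imread(f'pics/{n}.png');m=(i.min(2)>195).astype(np.uint8);kk,l,st,ce=cv2.connectedComponentsWithStats(m)
  j=1+np.argmax(st[1:,4]);cn=max(cv2.findContours((l==j).astype(np.uint8),0,1)[0],key=len);print(cv2.fitEllipse(cv2.convexHull(cn)))
for p in [(.5,.0,.2)]: print(proj('top',p),proj('scene',p))
E
```

```text
pan [ 0.4905 -0.0847  0.069 ] 0.004779749040543629
knob [ 0.502  -0.0775  0.1276] 0.0048187728708595345
stand [ 0.5237 -0.341   0.0484] 0.0068823211875431575
punchtop [0.472  0.3156 0.0906] 0.006430169403355485
flange [0.4905 0.324  0.0504] 0.004780962051862471
[ 0.4891 -0.0865  0.073 ] [ 0.4942 -0.084   0.073 ] knob [ 0.5004 -0.0792  0.133 ] [ 0.5066 -0.0774  0.133 ]
stand [ 0.5219 -0.3437  0.05  ] [ 0.5267 -0.3383  0.05  ]
[0.4477 0.3574 0.035 ] [0.6004 0.0786 0.035 ] [0.524  0.4059 0.08  ] [0.6862 0.1278 0.08  ] 151.28645471417224 149.75274051324772
((273.1053771972656, 211.1082763671875), (39.54203414916992, 40.4183349609375), 1.5492256879806519)
((237.3810272216797, 205.8184356689453), (33.50697708129883, 40.54400634765625), 86.8459701538086)
[240.3197 204.1214] [266.7882 163.0625]
```

Call:
move_arm --pt "-1 -0.97 0 -0.87 0 0 0" --pt "-1 -0.97 0 -0.87 0 0 0" --pt "-1 -0.97 0 -0.87 0 0 0" --pt "-1 -0.97 0 -0.87 0 0 0" --pt "-1 -0.97 0 -0.87 0 0 0" --pt "-1 -0.97 0 -0.87 0 0 0" --pt "-1 -0.97 0 -0.87 0 0 0" --pt "-1 -0.97 0 -0.87 0 0 0" --pt "-1 -0.97 0 -0.87 0 0 0" --pt "-1 -0.97 0 -0.87 0 0 0"

```text
time_s: 1.1
position: [0.3848, -0.3116, 0.2144]
orientation: [-1.571, -0.0, -2.765]
ft_force: [0.3, 0.1, 0.2]
opening: 0.996
```

Call:
move_arm --pt "-1 -0.97 0 -0.87 0 0 0" --pt "-1 -0.97 0 -0.87 0 0 0" --pt "-1 -0.97 0 -0.87 0 0 0" --pt "-1 -0.97 0 -0.87 0 0 0" --pt "-1 -0.97 0 -0.87 0 0 0" --pt "-1 -0.97 0 -0.87 0 0 0" --pt "-1 -0.97 0 -0.87 0 0 0" --pt "-1 -0.97 0 -0.87 0 0 0" --pt "-1 0 0 0 0 0 0" --pt "-1 0 0 0 0 0 0"

```text
time_s: 2.1
position: [0.5007, -0.0795, 0.2142]
orientation: [-1.571, -0.001, -2.763]
ft_force: [0.4, -0.9, -0.3]
opening: 1.001
```

```bash
python3 - <<'E'
from h import *
np.set_printoptions(precision=4,suppress=True)
a=save('scene','s1');b=save('top','t1')
s=manip.state();p=s['position'];r=R();print(p,s['q'],s['time_s']);print(r)
out=[]
for cam,i in(('top',b),('scene',a)):
    i=i[:,:,::-1].copy();c=proj(cam,p).round().astype(int);print(cam,c)
    u,v=c-[40,30];u=max(u,0);v=max(v,0);q=cv2.resize(i[v:v+60,u:u+80],(400,300),interpolation=cv2.INTER_CUBIC)
    for sg in(-.046,.046):
        e=proj(cam,p+r[:,2]*sg);print(cam,sg,e,(e-[u,v])*5+2.5);cv2.circle(q,tuple(((e-[u,v])*5+2.5).astype(int)),3,(0,0,255),1)
    out.append(q)
cv2.imwrite('pics/c3.png',cv2.resize(np.hstack(out),None,fx=1,fy=1))
E
```

```text
[ 0.5004 -0.081   0.2142] [ 0.3788  0.2526 -0.3299  1.9306  0.0987  0.9747 -1.1926] 2.2
[[-0.9304 -0.001   0.3664]
 [-0.3664 -0.0005 -0.9304]
 [ 0.0011 -1.      0.0002]]
top [275 204]
top -0.046 [256.6564 211.0746] [110.7821 187.8728]
top 0.046 [293.6714 197.0059] [295.8568 117.5295]
scene [239 174]
scene -0.046 [249.9413 161.5256] [257.2064  90.1279]
scene 0.046 [226.7742 186.4911] [141.3709 214.9556]
```

View pics/c3.png

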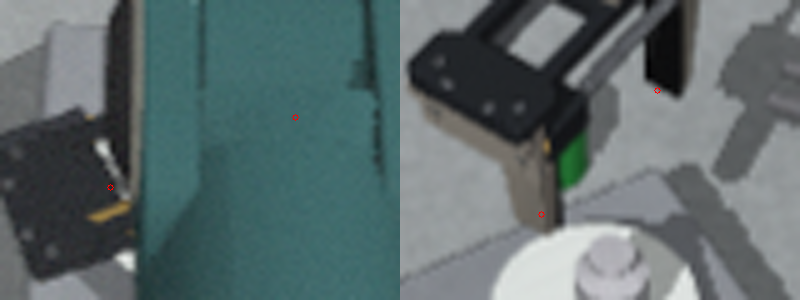

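The top view is hidden by the arm here. In the scene view the fingertips show about 1.8 px right and 1.3 px below their prediction, which accounts for the ~5 mm gap between the cameras, so I trust the top camera for position. I'll descend on the weight and grip it.

Call:
move_arm --pt "-1 -0.08 0.85 -0.1 0 0 0" --pt "-1 0 0.85 0 0 0 0" --pt "-1 0 0.85 0 0 0 0" --pt "-1 0 0.85 0 0 0 0" --pt "-1 0 0.85 0 0 0 0" --pt "-1 0 0.85 0 0 0 0" --pt "-1 0 0 0 0 0 0" --pt "-1 0 0 0 0 0 0" --pt "0.1 0 0 0 0 0 0" --pt "0.1 0 0 0 0 0 0"

```text
time_s: 3.2
position: [0.5027, -0.0771, 0.0882]
orientation: [-1.57, 0.002, -2.765]
ft_force: [0.1, 0.7, 0.1]
opening: 0.845
```

```bash
python3 - <<'E'
from h import *
np.set_printoptions(precision=4,suppress=True)
a=save('scene','s2')
s=manip.state();p=s['position'];print(p,s['opening'])
c=proj('scene',p).round().astype(int);print(c)
u,v=c-[40,32];q=cv2.resize(a[v:v+60,u:u+80,::-1],(800,600),interpolation=cv2.INTER_CUBIC);cv2.imwrite('pics/c4.png',q)
E
```

```text
[ 0.5026 -0.077   0.0881] 0.8045611523394333
[242 204]
```

View pics/c4.png

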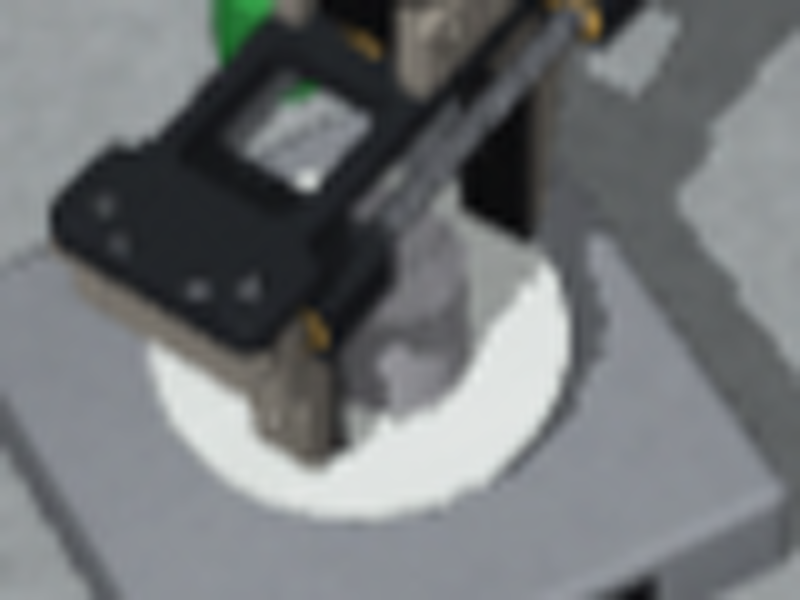

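The weight sits between the fingers, slightly off the pad centre. I'll close and lift slowly.

Call:
move_arm --pt "1 0 0 0 0 0 0" --pt "1 0 0 0 0 0 0" --pt "1 0 0 0 0 0 0" --pt "1 0 0 0 0 0 0" --pt "1 0 0 0 0 0 0" --pt "1 0 0 0 0 0 0" --pt "1 0 0 0 0 0 0" --pt "1 0 0 0 0 0 0" --pt "1 0 0 0 0 0 0" --pt "1 0 0 0 0 0 0"

```text
time_s: 4.25
position: [0.5021, -0.077, 0.0871]
orientation: [-1.57, 0.0, -2.765]
ft_force: [0.8, -3.2, 0.1]
opening: 0.406
```

Call:
move_arm --pt "1 0 -0.1 0 0 0 0" --pt "1 0 -0.1 0 0 0 0" --pt "1 0 -0.2 0 0 0 0" --pt "1 0 -0.3 0 0 0 0" --pt "1 0 -0.5 0 0 0 0" --pt "1 0 -0.8 0 0 0 0" --pt "1 0 -0.8 0 0 0 0" --pt "1 0 -0.5 0 0 0 0" --pt "1 0 0 0 0 0 0" --pt "1 0 0 0 0 0 0"

```text
time_s: 5.25
position: [0.5016, -0.0768, 0.1695]
orientation: [-1.571, -0.0, -2.765]
ft_force: [0.4, -0.7, -4.9]
opening: 0.406
```

Grip is good (37 mm opening, 4.9 N load). I'll carry the weight to above the stand.

Call:
move_arm --pt "1 0.28 0 0.6 0 0 0" --pt "1 0.31 0 1 0 0 0" --pt "1 0.31 0 1 0 0 0" --pt "1 0.31 0 1 0 0 0" --pt "1 0.31 0 1 0 0 0" --pt "1 0.31 0 1 0 0 0" --pt "1 0.31 0 1 0 0 0" --pt "1 0.31 0 1 0 0 0" --pt "1 0.31 0 1 0 0 0" --pt "1 0.31 0 1 0 0 0"

```text
time_s: 6.25
position: [0.5179, -0.3287, 0.1678]
orientation: [-1.573, -0.002, -2.765]
ft_force: [0.8, 0.1, -4.7]
opening: 0.402
```

Call:
move_arm --pt "1 0.03 0 0.6 0 0 0" --pt "1 0 0 0 0 0 0" --pt "1 0 0.6 0 0 0 0" --pt "1 0 0.8 0 0 0 0" --pt "1 0 0.8 0 0 0 0" --pt "1 0 0.6 0 0 0 0" --pt "1 0 0.3 0 0 0 0" --pt "1 0 0 0 0 0 0" --pt "1 0 0 0 0 0 0" --pt "1 0 0 0 0 0 0"

```text
time_s: 7.25
position: [0.5244, -0.3427, 0.0931]
orientation: [-1.569, 0.001, -2.765]
ft_force: [-0.3, 0.4, -4.1]
opening: 0.404
```

```bash
python3 - <<'E'
from h import *
np.set_printoptions(precision=4,suppress=True)
a=save('scene','s3');b=save('top','t3')
s=manip.state();p=s['position'];print(p,s['opening'],s['time_s'])
out=[]
for cam,i in(('top',b),('scene',a)):
    c=proj(cam,p-[0,0,.02]).round().astype(int);print(cam,c)
    u,v=c-[20,25];q=cv2.resize(i[v:v+50,u:u+40,::-1],(400,500),interpolation=cv2.INTER_CUBIC);out.append(q);print(u,v)
cv2.imwrite('pics/c5.png',np.hstack(out))
E
```

```text
[ 0.5242 -0.3427  0.093 ] 0.4090506922640357 7.35
top [370 200]
350 175
scene [154 263]
134 238
```

View pics/c5.png

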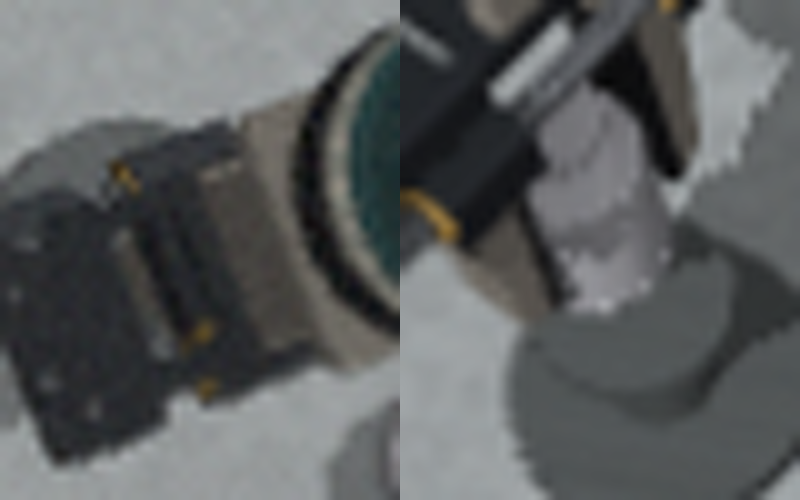

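```bash
python3 - <<'E'
from h import *
np.set_printoptions(precision=4,suppress=True)
a=cv2.imread('pics/s3.png');a0=cv2.imread('pics/s0.png')
p=np.array([.5242,-.3427,.0930]);th=np.linspace(0,6.283,60)
u,v=130,235
def draw(q,c,r,col):
    pts=np.array([proj('scene',c+np.array([r*np.cos(t),r*np.sin(t),0])) for t in th]);cv2.polylines(q,[(((pts-[u,v])+.5)*10).astype(np.int32)],True,col,1)
out=[]
for im in(a,a0):
    q=cv2.resize(im[v:v+50,u:u+40],(400,500),interpolation=cv2.INTER_CUBIC)
    q=cv2.convertScaleAbs(q,alpha=1.5)
    draw(q,np.array([.5262,-.3388,.05]),.025,(0,255,255))
    if im is a:
        b=p-[0,0,.014];draw(q,b,.019,(0,0,255));draw(q,b+[0,0,.044],.019,(0,0,255))
    out.append(q)
cv2.imwrite('pics/c6.png',np.hstack(out))
E
```

```text
(no output)
```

View pics/c6.png

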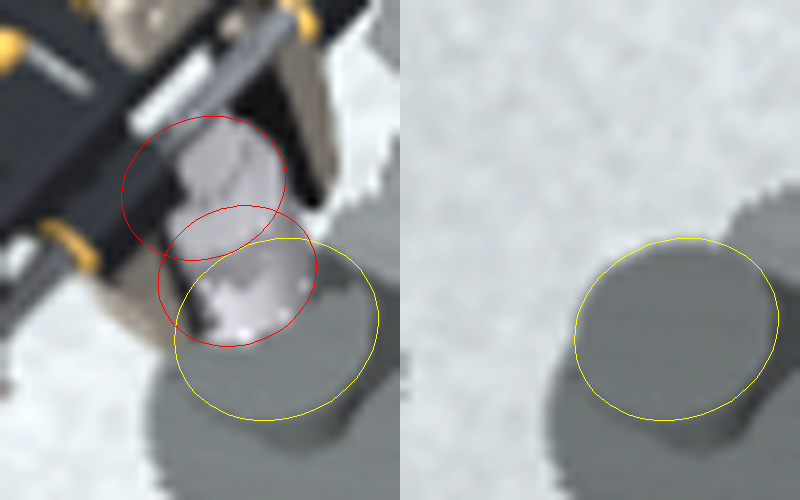

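The overlay fits. The red rings (weight at the TCP, scene camera) match the held weight to about 1 mm, and the yellow ring marks the stand top. So the scene camera is right here, and I need to shift about +3 mm in x and +4 mm in y before lowering.

Call:
move_arm --pt "1 -0.18 0 -0.1 0 0 0" --pt "1 0 0.4 0 0 0 0" --pt "1 0 0.4 0 0 0 0" --pt "1 0 0.1 0 0 0 0" --pt "1 0 0.05 0 0 0 0" --pt "1 0 0.04 0 0 0 0" --pt "1 0 0.04 0 0 0 0" --pt "1 0 0 0 0 0 0" --pt "1 0 0 0 0 0 0" --pt "1 0 0 0 0 0 0"

```text
time_s: 8.35
position: [0.527, -0.3385, 0.0665]
orientation: [-1.571, 0.0, -2.765]
ft_force: [-0.0, 0.5, -4.4]
opening: 0.406
```

Call:
move_arm --pt "1 0 0.04 0 0 0 0" --pt "1 0 0.04 0 0 0 0" --pt "1 0 0 0 0 0 0" --pt "1 0 0 0 0 0 0"

```text
time_s: 8.75
position: [0.5269, -0.3384, 0.0642]
orientation: [-1.571, -0.0, -2.765]
ft_force: [-0.6, -0.7, -3.6]
opening: 0.406
```

Call:
move_arm --pt "1 0 0.04 0 0 0 0" --pt "1 0 0 0 0 0 0" --pt "1 0 0 0 0 0 0"

```text
time_s: 9.05
position: [0.527, -0.3385, 0.0638]
orientation: [-1.57, 0.0, -2.765]
ft_force: [-1.3, 0.6, 2.2]
opening: 0.406
```

```bash
python3 - <<'E'
from h import *
for i in range(3):
    manip.grab_frame('top');s=manip.state();print(s['position'],s['ft_force'])
E
```

```text
[ 0.52707105 -0.33845365  0.06385294] [-2.07158857  0.05508956  1.67585913]
[ 0.52707157 -0.33847758  0.06385526] [-2.042848    0.54904189  2.57665626]
[ 0.52709383 -0.33845724  0.06387257] [-2.2908113   1.50461368  3.23282541]
```

Contact made. I'll release and go up.

Call:
move_arm --pt "0 0 0 0 0 0 0" --pt "-0.5 0 0 0 0 0 0" --pt "-1 0 0 0 0 0 0" --pt "-1 0 0 0 0 0 0" --pt "-1 0 0 0 0 0 0" --pt "-1 0 0 0 0 0 0" --pt "-1 0 -0.5 0 0 0 0" --pt "-1 0 -1 0 0 0 0" --pt "-1 0 -1 0 0 0 0" --pt "-1 0 -1 0 0 0 0"

```text
time_s: 10.2
position: [0.5271, -0.3384, 0.1527]
orientation: [-1.57, 0.0, -2.765]
ft_force: [-0.3, 0.0, -0.2]
opening: 1.0
```

Call:
move_arm --pt "-1 0 -1 0 0 0 0" --pt "-1 0 -1 0 0 0 0" --pt "-1 -0.64 -0.2 -0.77 0 0 0" --pt "-1 -0.64 -0.2 -0.77 0 0 0" --pt "-1 -0.64 0 -0.77 0 0 0" --pt "-1 -0.64 0 -0.77 0 0 0" --pt "-1 -0.64 0 -0.77 0 0 0" --pt "-1 -0.64 0 -0.77 0 0 0" --pt "-1 -0.64 0 -0.77 0 0 0" --pt "-1 -0.64 0 -0.77 0 0 0"

```text
time_s: 11.2
position: [0.5897, -0.1471, 0.212]
orientation: [-1.57, 0.001, -2.765]
ft_force: [0.5, 0.4, 1.2]
opening: 0.999
```

```bash
python3 - <<'E'
from h import *
np.set_printoptions(precision=4,suppress=True)
a=save('scene','s4');b=save('top','t4');a=a[:,:,::-1];b=b[:,:,::-1]
s=manip.state();print(s['position'],s['q'],s['time_s']);print(R())
th=np.linspace(0,6.283,60)
def tile(cam,im,u,v,rings):
    q=cv2.resize(im[v:v+40,u:u+40],(400,400),interpolation=cv2.INTER_CUBIC)
    for c,r,n in rings:
        n=np.array(n)/np.linalg.norm(n);e=np.cross(n,[0,1.,0]);e/=np.linalg.norm(e);f=np.cross(n,e)
        pts=np.array([proj(cam,np.array(c)+r*(np.cos(t)*e+np.sin(t)*f)) for t in th]);cv2.polylines(q,[((pts-[u,v]+.5)*10).astype(np.int32)],True,(0,0,255),1)
    return q
Z=[0,0,1.]
# punch: scene-based flange-top ray, stem top; axis from tray yaw 29
t=np.radians(29);ax=np.array([-np.sin(np.radians(25))*np.cos(t),-np.sin(np.radians(25))*np.sin(t),np.cos(np.radians(25))])
top=at('scene',351.6,134.6,.0945);print('punch top guess',top, 'base',top-.062*ax, ax)
top2=at('top',120.2,216.2,.0945);print('from top cam',top2)
T1=tile('scene',a,135,235,[([.5262,-.3388,.05],.025,Z),([.5265,-.3388,.11],.012,Z)])
T2=tile('scene',cv2.imread('pics/s0.png'),338,122,[(top,.015,ax),(top-.048*ax,.024,ax),(top-.062*ax,.024,ax)])
cv2.imwrite('pics/c7.png',np.hstack([T1,T2]))
E
```

```text
[ 0.5906 -0.1434  0.212 ] [ 0.4038  0.4204 -0.287   1.6997  0.132   1.039  -1.1141] 11.3
[[-0.9275  0.0018  0.3738]
 [-0.3738  0.0018 -0.9275]
 [-0.0024 -1.     -0.001 ]]
punch top guess [0.4739 0.3158 0.0945] base [0.4968 0.3285 0.0383] [-0.3696 -0.2049  0.9063]
from top cam [0.4711 0.3127 0.0945]
```

View pics/c7.png

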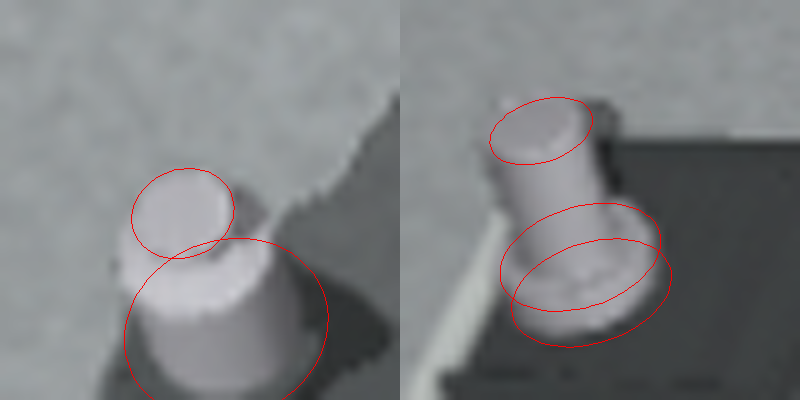

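Left tile: the weight stands in the middle of the stand (knob ring matches). Right tile: the punch model fits to about 2 mm, with the stem top near (354,134). Next I swing over to the tray and tilt the tool.

Call:
move_arm --pt "-1 0 0 0 0 -0.7 0" --pt "-1 0 0 0 0 -0.7 0" --pt "-1 -0.135 0 -0.966 0 0 0" --pt "-1 -0.135 0 -0.966 0 0 0" --pt "-1 -0.135 0 -0.966 0 0 0" --pt "-1 -0.135 0 -0.966 0 0 0" --pt "-1 -0.135 0 -0.966 0 0 0" --pt "-1 -0.135 0 -0.966 0 0 0" --pt "-1 -0.135 0 -0.966 0 0 0" --pt "-1 -0.135 0 -0.966 0 0 0"

```text
time_s: 12.3
position: [0.5204, 0.034, 0.2116]
orientation: [-1.57, 0.0, -2.644]
ft_force: [-0.6, 0.2, -0.3]
opening: 1.002
```

Call:
move_arm --pt "-1 -0.135 0 -0.966 0 0 0" --pt "-1 -0.135 0 -0.966 0 0 0" --pt "-1 -0.135 0 -0.966 0 0 0" --pt "-1 -0.135 0 -0.966 0 0 0" --pt "-1 -0.135 0 -0.966 0 0 0" --pt "-1 -0.135 0 -0.966 0 0 0" --pt "-1 -0.135 0 -0.966 0 0 0" --pt "-1 -0.135 0 -0.966 0 0 0" --pt "-1 -0.135 0 -0.966 0 0 0" --pt "-1 -0.135 0 -0.966 0 0 0"

```text
time_s: 13.3
position: [0.435, 0.2625, 0.2115]
orientation: [-1.57, 0.001, -2.644]
ft_force: [1.4, 0.2, 0.5]
opening: 1.006
```

Call:
move_arm --pt "-1 -0.135 0 -0.966 0 0 0" --pt "-1 0 0 0 0 0 1" --pt "-1 0 0 0 0 0 1" --pt "-1 0 0 0 0 0 1" --pt "-1 0 0 0 0 0 1" --pt "-1 0 0 0 0 0 1" --pt "-1 0 0 0 0 0 0" --pt "-1 0 0 0 0 0 0"

```text
time_s: 14.1
position: [0.4269, 0.285, 0.2117]
orientation: [-1.57, 0.436, -2.643]
ft_force: [-0.3, 0.4, 1.3]
opening: 0.999
```

```bash
python3 - <<'E'
from h import *
np.set_printoptions(precision=4,suppress=True)
s=manip.state();p=s['position'];r=R();print(p,s['q'],s['time_s']);print(r)
base=np.array([.495,.328,.038]);ax=np.array([-.3696,-.2049,.9063])
print('delta tool units',r.T@(base+.025*ax-p)/.025, 'axis in tool',r.T@ax)
E
```

```text
[0.4269 0.285  0.2117] [-0.1954  0.0773 -0.5294  2.2324  0.3164  0.4333 -2.0481] 14.1
[[-0.7961  0.3717  0.4776]
 [-0.4332  0.2011 -0.8786]
 [-0.4226 -0.9063  0.0009]]
delta tool units [ 0.0221  6.6564 -0.2104] axis in tool [ 0.     -1.      0.0044]
```

Call:
move_arm --pt "-1 0 0.8 -0.2 0 0 0" --pt "-1 0 0.9 0 0 0 0" --pt "-1 0 0.9 0 0 0 0" --pt "-1 0 0.9 0 0 0 0" --pt "-1 0 0.9 0 0 0 0" --pt "-1 0 0.9 0 0 0 0" --pt "-1 0 0.8 0 0 0 0" --pt "-1 0 0.5 0 0 0 0" --pt "-1 0 0 0 0 0 0" --pt "-1 0 0 0 0 0 0"

```text
time_s: 15.1
position: [0.4861, 0.3234, 0.0613]
orientation: [-1.57, 0.436, -2.643]
ft_force: [0.5, -0.1, 0.2]
opening: 1.001
```

```bash
python3 - <<'E'
from h import *
np.set_printoptions(precision=4,suppress=True)
a=save('scene','s5')[:,:,::-1]
s=manip.state();p=s['position'];r=R();print(p,s['q'],s['ft_force'],s['time_s'])
u,v=330,110;q=cv2.resize(a[v:v+60,u:u+60],(600,600),interpolation=cv2.INTER_CUBIC);th=np.linspace(0,6.283,60)
b=p-.025*-r[:,1]
for l,rr in((0,.024),(.014,.024),(.062,.015)):
    c=b-l*r[:,1];pts=np.array([proj('scene',c+rr*(np.cos(t)*r[:,0]+np.sin(t)*r[:,2])) for t in th]);cv2.polylines(q,[((pts-[u,v]+.5)*10).astype(np.int32)],True,(0,0,255),1)
cv2.imwrite('pics/c8.png',q)
E
```

```text
[0.4859 0.3234 0.0617] [-0.5658  0.4458 -0.1458  2.2053  1.1582  0.1543 -2.8793] [0.0024 0.6456 0.2748] 15.15
```

View pics/c8.png

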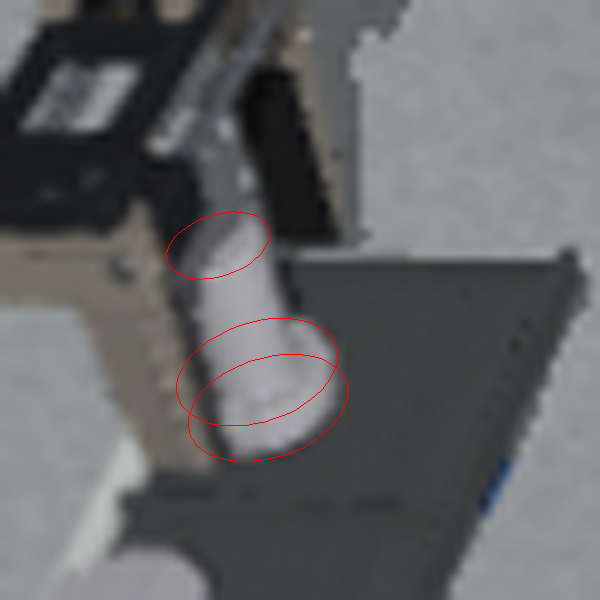

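The stem lies centred between the fingers and the rings match the flange to about 1 mm. Joint 6 and joint 7 are close to their limits, so I'll grip and retreat along the axis.

Call:
move_arm --pt "1 0 0 0 0 0 0" --pt "1 0 0 0 0 0 0" --pt "1 0 0 0 0 0 0" --pt "1 0 0 0 0 0 0" --pt "1 0 0 0 0 0 0" --pt "1 0 0 0 0 0 0" --pt "1 0 0 0 0 0 0" --pt "1 0 0 0 0 0 0" --pt "1 0 0 0 0 0 0" --pt "1 0 0 0 0 0 0"

```text
time_s: 16.15
position: [0.4848, 0.3234, 0.0612]
orientation: [-1.571, 0.436, -2.643]
ft_force: [-0.8, 0.2, 1.7]
opening: 0.316
```

```bash
python3 -c "
from h import *
s=manip.state();print(s['position'],s['q'].round(3),s['ft_force'],s['opening']*92)"
```

```text
[0.48476441 0.32335236 0.06123072] [-0.567  0.446 -0.146  2.207  1.162  0.153 -2.883] [-0.77515214  0.2366247   1.68103122] 29.109168705699858
```

Call:
move_arm --pt "1 0 -0.3 0 0 0 0" --pt "1 0 -0.5 0 0 0 0" --pt "1 0 -0.8 0 0 0 0" --pt "1 0 -0.9 0 0 0 0" --pt "1 0 -0.9 0 0 0 0" --pt "1 0 -0.9 0 0 0 0" --pt "1 0 -0.9 0 0 0 0" --pt "1 0 -0.9 0 0 0 0" --pt "1 0 -0.5 0 0 0 0" --pt "1 0 0 0 0 0 0"

```text
time_s: 17.15
position: [0.4233, 0.2889, 0.2112]
orientation: [-1.569, 0.436, -2.643]
ft_force: [-0.8, -0.2, -5.3]
opening: 0.322
```

```bash
python3 -c "
from h import *
s=manip.state();print(s['position'],s['q'].round(3),s['ft_force'],s['opening']*92)"
```

```text
[0.42331466 0.28886545 0.21121223] [-0.024  0.098 -0.722  2.225  0.388  0.444 -2.121] [-0.78305397 -0.24130998 -5.29517923] 29.600101830609763
```

Call:
move_arm --pt "1 0 0 0 0 0 -1" --pt "1 0 0 0 0 0 -1" --pt "1 0 0 0 0 0 -1" --pt "1 0 0 0 0 0 -1" --pt "1 0 0 0 0 0 -1" --pt "1 0.31 0 0.963 0 0 0" --pt "1 0.31 0 0.963 0 0 0" --pt "1 0.31 0 0.963 0 0 0" --pt "1 0.31 0 0.963 0 0 0" --pt "1 0.31 0 0.963 0 0 0"

```text
time_s: 18.15
position: [0.4471, 0.164, 0.2091]
orientation: [-1.57, -0.002, -2.643]
ft_force: [0.1, -0.2, -4.2]
opening: 0.317
```

```bash
python3 - <<'E'
from h import *
np.set_printoptions(precision=4,suppress=True)
a=save('scene','s6')
s=manip.state();print(s['position'],s['q'],s['time_s']);print(R())
m=(a.min(2)>195).astype(np.uint8);k,l,st,ce=cv2.connectedComponentsWithStats(m)
j=1+np.argmax(st[1:,4]);cn=max(cv2.findContours((l==j).astype(np.uint8),0,1)[0],key=len);e=cv2.fitEllipse(cv2.convexHull(cn));print(e,st[j])
for uv in(e[0],(237.4,205.9)):
  print(at('scene',*uv,.078),at('scene',*uv,.073))
# projected centre bias check
for z in(.073,.078):
  c=np.array([.493,-.0845,z]);pts=np.array([proj('scene',c+.055*np.array([np.cos(t),np.sin(t),0])) for t in np.linspace(0,6.28,60)],np.float32);print(z,cv2.fitEllipse(pts))
E
```

```text
[0.4481 0.1589 0.2087] [ 0.1948  0.2618 -0.6948  1.9849  0.207   0.9686 -1.6798] 18.2
[[-0.8808 -0.0024  0.4734]
 [-0.4734 -0.0055 -0.8808]
 [ 0.0047 -1.      0.0037]]
((237.38119506835938, 204.73480224609375), (33.847808837890625, 40.73643493652344), 86.91704559326172) [ 217  188   41   34 1095]
[ 0.4924 -0.084   0.078 ] [ 0.4894 -0.0823  0.073 ]
[ 0.4955 -0.0859  0.078 ] [ 0.4925 -0.0842  0.073 ]
0.073 ((237.38619995117188, 206.51522827148438), (34.71027374267578, 42.0987548828125), 87.06055450439453)
0.078 ((237.33058166503906, 205.43467712402344), (34.772953033447266, 42.242313385009766), 87.07520294189453)
```

Call:
move_arm --pt "1 0.3 0 0.94 0 0 0" --pt "1 0.3 0 0.94 0 0 0" --pt "1 0.3 0 0.94 0 0 0" --pt "1 0.3 0 0.94 0 0 0" --pt "1 0.3 0 0.94 0 0 0" --pt "1 0.3 0 0.94 0 0 0" --pt "1 0.3 0 0.94 0 0 0" --pt "1 0.3 0 0.94 0 0 0" --pt "1 0.3 0 0.94 0 0 0" --pt "1 0.3 0 0.94 0 0 0"

```text
time_s: 19.2
position: [0.4934, -0.0779, 0.2091]
orientation: [-1.571, -0.002, -2.643]
ft_force: [-0.2, 0.1, -5.2]
opening: 0.323
```

Call:
move_arm --pt "1 0 0 0 0 0 0" --pt "1 0 0.6 0 0 0 0" --pt "1 0 0.8 0 0 0 0" --pt "1 0 0.8 0 0 0 0" --pt "1 0 0.4 0 0 0 0" --pt "1 0 0 0 0 0 0" --pt "1 0 0 0 0 0 0"

```text
time_s: 19.9
position: [0.4941, -0.0763, 0.1458]
orientation: [-1.571, -0.0, -2.642]
ft_force: [0.0, -0.1, -4.7]
opening: 0.32
```

```bash
cat > ov.py <<'E'
from h import *
import sys
np.set_printoptions(precision=4,suppress=True)
a=save('scene',sys.argv[1])[:,:,::-1]
s=manip.state();p=s['position'];r=R();print(p,s['orientation'],s['ft_force'],s['q'],s['time_s'])
u,v=205,165;q=cv2.resize(a[v:v+60,u:u+70],(700,600),interpolation=cv2.INTER_CUBIC);th=np.linspace(0,6.283,60)
def ring(c,rr,col):
    pts=np.array([proj('scene',np.array(c)+rr*np.array([np.cos(t),np.sin(t),0])) for t in th]);cv2.polylines(q,[((pts-[u,v]+.5)*10).astype(np.int32)],True,col,1)
b=p-[0,0,.025];ring(b,.024,(0,0,255));ring(b+[0,0,.014],.024,(0,0,255));ring(b+[0,0,.062],.015,(0,0,255))
ring([.492,-.084,float(sys.argv[2])],.055,(255,0,0));ring([.492,-.084,float(sys.argv[2])],.024,(255,0,0))
cv2.imwrite(f'pics/{sys.argv[1]}c.png',q)
E
python3 ov.py s7 .078
```

```text
[ 0.4945 -0.0764  0.1463] [-1.5701  0.0008 -2.6424] [ 0.5417 -0.3419 -4.0055] [ 0.5353  0.3661 -0.535   1.9978  0.2479  0.8396 -1.2089] 19.95
```

View pics/s7c.png

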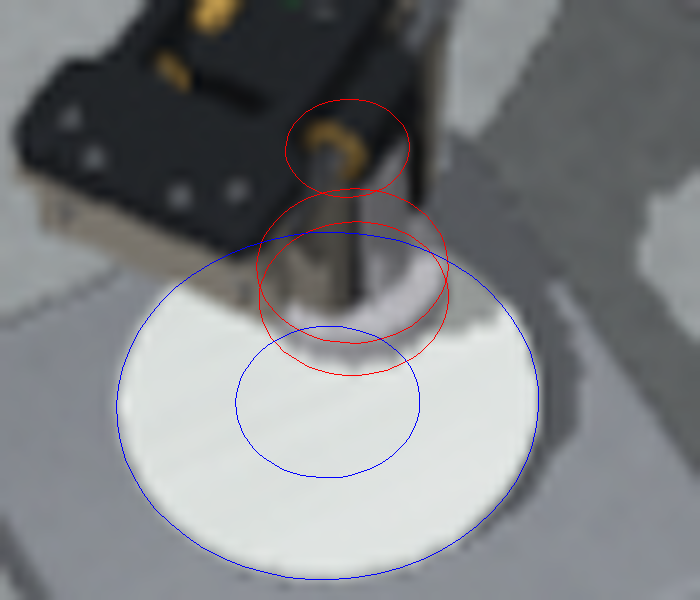

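The blue ring fits the pan at (0.492, −0.084). The punch must move about 8 mm, mostly in −y. I'll correct and lower to just above the pan.

Call:
move_arm --pt "1 0.23 0 0.22 0 0 0" --pt "1 0 0.5 0 0 0 0" --pt "1 0 0.5 0 0 0 0" --pt "1 0 0.4 0 0 0 0" --pt "1 0 0.2 0 0 0 0" --pt "1 0 0 0 0 0 0" --pt "1 0 0 0 0 0 0" --pt "1 0 0 0 0 0 0"

```text
time_s: 20.75
position: [0.4919, -0.0841, 0.1062]
orientation: [-1.57, 0.001, -2.643]
ft_force: [-0.9, 1.5, -3.7]
opening: 0.322
```

```bash
python3 ov.py s8 .078
```

```text
[ 0.4918 -0.0841  0.1062] [-1.5702  0.0007 -2.6426] [ 0.4405 -0.2188 -5.0289] [ 0.5219  0.4246 -0.5053  2.0298  0.2951  0.7561 -1.2343] 20.8
```

View pics/s8c.png

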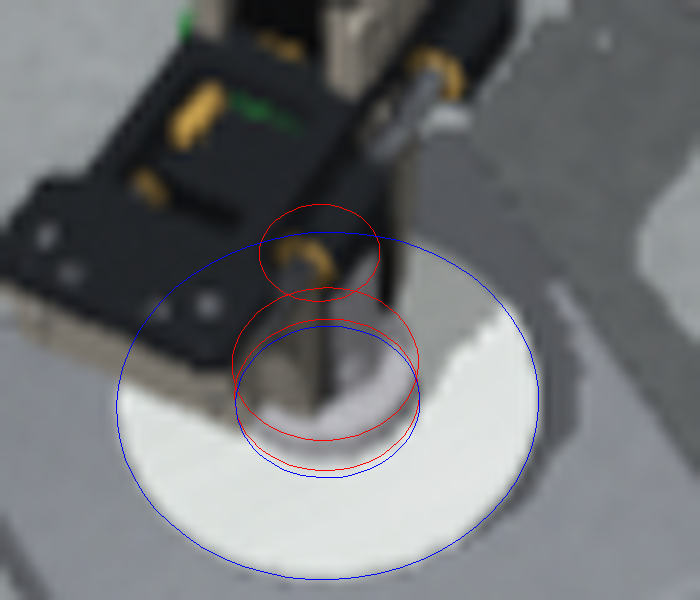

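Centred. I'll lower slowly and read the force.

Call:
move_arm --pt "1 0 0.04 0 0 0 0" --pt "1 0 0.04 0 0 0 0" --pt "1 0 0.04 0 0 0 0" --pt "1 0 0.04 0 0 0 0" --pt "1 0 0 0 0 0 0" --pt "1 0 0 0 0 0 0"

```text
time_s: 21.4
position: [0.4914, -0.0842, 0.1018]
orientation: [-1.571, -0.0, -2.643]
ft_force: [-0.2, 0.6, -4.3]
opening: 0.32
```

Call:
move_arm --pt "1 0 0.04 0 0 0 0" --pt "1 0 0.04 0 0 0 0" --pt "1 0 0.04 0 0 0 0" --pt "1 0 0 0 0 0 0" --pt "1 0 0 0 0 0 0"

```text
time_s: 21.9
position: [0.4915, -0.0842, 0.0989]
orientation: [-1.571, 0.0, -2.643]
ft_force: [-0.4, 0.5, -3.6]
opening: 0.32
```

```bash
cat > f.py <<'E'
from h import *
F=[];
for i in range(4):
    manip.grab_frame('top');s=manip.state();F.append(s['ft_force'])
print(s['position'],np.mean(F,0).round(2),s['opening'],s['time_s'])
E
python3 f.py
```

```text
[ 0.49152906 -0.08416084  0.09890424] [-0.13  0.58 -2.98] 0.3179316620397486 22.1
```

Call:
move_arm --pt "1 0 0.04 0 0 0 0" --pt "1 0 0.04 0 0 0 0" --pt "1 0 0.04 0 0 0 0" --pt "1 0 0 0 0 0 0" --pt "1 0 0 0 0 0 0"

```text
time_s: 22.6
position: [0.4916, -0.0842, 0.0959]
orientation: [-1.571, 0.0, -2.643]
ft_force: [0.1, -0.1, -0.3]
opening: 0.318
```

```bash
python3 f.py
```

```text
[ 0.49155801 -0.08414625  0.09592523] [-0.65  0.71 -0.47] 0.32200704396965313 22.8
```

The pan now carries the weight (wrist ≈ 0 N). I'll release and rise.

Call:
move_arm --pt "0.2 0 0 0 0 0 0" --pt "0 0 0 0 0 0 0" --pt "-0.3 0 0 0 0 0 0" --pt "-0.6 0 0 0 0 0 0" --pt "-0.6 0 0 0 0 0 0" --pt "-0.6 0 -0.2 0 0 0 0" --pt "-0.6 0 -0.4 0 0 0 0" --pt "-0.6 0 -0.8 0 0 0 0" --pt "-0.6 0 -1 0 0 0 0" --pt "-0.6 0 -1 0 0 0 0"

```text
time_s: 23.8
position: [0.4914, -0.084, 0.1824]
orientation: [-1.571, 0.0, -2.642]
ft_force: [0.4, 0.3, 0.3]
opening: 0.806
```

Call:
move_arm --pt "-0.6 0 -1 0 0 0 0" --pt "-0.6 0 -1 0 0 0 0" --pt "-0.6 0 -0.5 -0.9 0 0 0" --pt "-0.6 0 0 -0.9 0 0 0" --pt "-0.6 0 0 -0.9 0 0 0" --pt "-0.6 0 0 -0.9 0 0 0" --pt "-0.6 0 0 -0.9 0 0 0" --pt "-0.6 0 0 -0.9 0 0 0" --pt "-0.6 0 0 -0.9 0 0 0" --pt "-0.6 0 0 0 0 0 0"

```text
time_s: 24.8
position: [0.415, 0.0565, 0.2442]
orientation: [-1.57, 0.001, -2.638]
ft_force: [0.9, -0.2, 0.2]
opening: 0.799
```

```bash
python3 - <<'E'
from h import *
a=save('scene','s9')[:,:,::-1].copy()
s=manip.state();print(s['position'],s['q'].round(2),s['time_s'])
th=np.linspace(0,6.283,60)
def tile(im,u,v,rings):
    q=cv2.resize(im[v:v+50,u:u+50],(400,400),interpolation=cv2.INTER_CUBIC)
    for c,r in rings:
        pts=np.array([proj('scene',np.array(c)+r*np.array([np.cos(t),np.sin(t),0])) for t in th]);cv2.polylines(q,[((pts-[u,v]+.5)*8).astype(np.int32)],True,(0,0,255),1)
    return q
T1=tile(a,130,233,[([.5262,-.3388,.05],.025),([.5262,-.3388,.11],.012)])
T2=tile(a,213,175,[([.492,-.084,.073],.055),([.492,-.084,.073],.024),([.492,-.084,.135],.015)])
cv2.imwrite('pics/c9.png',np.vstack([np.hstack([T1,T2])]))
E
```

```text
[0.415889   0.05495467 0.24416575] [ 0.46  0.09 -0.7   2.06  0.07  1.01 -1.34] 24.85
```

Viewing limit reached, so I'll check numerically: steel-tinted silhouettes against the predicted extents.

```bash
python3 - <<'E'
from h import *
np.set_printoptions(precision=1,suppress=True)
a=cv2.imread('pics/s9.png').astype(int);a0=cv2.imread('pics/s0.png').astype(int)
th=np.linspace(0,6.283,80)
def pred(c,parts): 
    return np.array([proj('scene',np.array(c)+[r*np.cos(t),r*np.sin(t),z]) for z,r in parts for t in th])
def chk(im,name,c,parts,pad=4):
    P=pred(c,parts);lo=P.min(0);hi=P.max(0);u0,v0=(lo-pad).astype(int);u1,v1=(hi+pad).astype(int)
    w=im[v0:v1,u0:u1];m=((w[:,:,2]-w[:,:,1]>3)&(w.min(2)>70)).astype(np.uint8)
    k,l,st,ce=cv2.connectedComponentsWithStats(m);j=1+np.argmax(st[1:,4])
    ys,xs=np.where(l==j)
    H=cv2.convexHull(P.astype(np.float32));M=cv2.moments(H)
    print(name,'pred ext',lo,hi,'area',M['m00'],'cen',M['m10']/M['m00'],M['m01']/M['m00'],'| meas',xs.min()+u0,ys.min()+v0,xs.max()+u0,ys.max()+v0,st[j,4],ce[j]+[u0,v0])
pp=[(0,.024),(.014,.024),(.062,.015)]
chk(a,'punch',[.492,-.084,.073],pp)
w=[(0,.019),(.044,.019),(.06,.012)]
chk(a,'weight',[.5262,-.3388,.05],w)
chk(a0,'weight0',[.5026,-.077,.073],w)
i=a;m=(i.min(2)>195).astype(np.uint8);k,l,st,ce=cv2.connectedComponentsWithStats(m);j=1+np.argmax(st[1:,4])
cn=max(cv2.findContours((l==j).astype(np.uint8),0,1)[0],key=len);e=cv2.fitEllipse(cv2.convexHull(cn));print('pan',e, 'unloaded v 204.73, loaded@0.45kg 205.8')
E
```

```text
Traceback (most recent call last):
ValueError: attempt to get argmax of an empty sequence
```

```bash
python3 - <<'E'
from h import *
a=cv2.imread('pics/s9.png').astype(int)
for c in([.492,-.084,.135],[.492,-.084,.12],[.492,-.084,.10],[.5262,-.3388,.11],[.5262,-.3388,.08]):
    u,v=proj('scene',c).round().astype(int);print(u,v,[a[v,x].tolist() for x in range(u-12,u+13,3)])
for n in('s7','s6','s9'):
    i=cv2.imread(f'pics/{n}.png');print(n,[''.join('#' if x>195 else '+' if x>130 else '.' for x in r) for r in i[180:224:4,212:264].min(2)])
E
```

```text
237 192 [[186, 187, 182], [218, 220, 215], [178, 174, 173], [180, 174, 174], [180, 174, 174], [178, 173, 173], [143, 145, 141], [140, 142, 138], [140, 141, 137]]
237 195 [[213, 215, 211], [214, 217, 212], [143, 140, 139], [182, 177, 177], [182, 176, 176], [163, 158, 158], [143, 145, 141], [144, 146, 143], [157, 159, 154]]
237 200 [[215, 217, 212], [208, 209, 205], [129, 125, 126], [144, 140, 140], [143, 138, 139], [124, 119, 119], [108, 104, 104], [146, 147, 144], [218, 220, 215]]
153 256 [[150, 148, 144], [148, 146, 142], [149, 147, 144], [176, 171, 171], [174, 168, 169], [177, 172, 172], [108, 104, 105], [147, 145, 140], [96, 94, 91]]
155 262 [[152, 150, 146], [144, 142, 138], [188, 183, 183], [185, 180, 180], [189, 184, 183], [191, 185, 185], [122, 118, 119], [60, 58, 56], [73, 72, 70]]
s7 ['....................................................', '....................................................', '....................................................', '++...............................+++++++............', '+.....++########+++..++++...+++++++..++++++#+.....+.', '++++++########
[... 860 characters left out ...]
###########+...+++.+++', '++++++++++++++++###################+++++++++++++++++']
s9 ['+++++++++++++...........+++++.++..+++++...........++', '+++++++++++++++++++++....+++.++++++.................', '+++++++++++.........++++++++........................', '++..........++#####+++++++++++++++++++.......++.....', '........+##########++++++++++..+++++++#####+.....+..', '.....++##########++..++++++......+++#########+....++', '....++##########++++.++++++....++++++##########....+', '....++###########+++++++++++++++.+############+...++', '.....++#############++++++++++###############+..++++', '+++++++++#################################+..+++++++', '+++++++++++++++######################++..+++++++++++']
```

```bash
python3 - <<'E'
from h import *
np.set_printoptions(precision=1,suppress=True)
a=cv2.imread('pics/s9.png').astype(int)
th=np.linspace(0,6.283,80)
def chk(im,name,c,parts,pad=4):
    P=np.array([proj('scene',np.array(c)+[r*np.cos(t),r*np.sin(t),z]) for z,r in parts for t in th]);lo=P.min(0);hi=P.max(0);u0,v0=(lo-pad).astype(int);u1,v1=(hi+pad).astype(int)
    w=im[v0:v1,u0:u1];m=((w[:,:,0]-w[:,:,1]>=4)|((w[:,:,0]-w[:,:,1]>=2)&(w[:,:,2]>=w[:,:,1]))).astype(np.uint8)
    k,l,st,ce=cv2.connectedComponentsWithStats(m);j=1+np.argmax(st[1:,4]);ys,xs=np.where(l==j)
    print(name,'pred',lo,hi,'meas',xs.min()+u0-.5,ys.min()+v0-.5,xs.max()+u0+.5,ys.max()+v0+.5,st[j,4])
    print('\n'.join(''.join('.#'[x] for x in r) for r in (l==j).astype(int)))
chk(a,'punch',[.492,-.084,.073],[(0,.024),(.014,.024),(.062,.015)])
chk(a,'weight',[.5262,-.3388,.05],[(0,.019),(.044,.019),(.06,.012)])
m=(a.min(2)>195).astype(np.uint8);k,l,st,ce=cv2.connectedComponentsWithStats(m);j=1+np.argmax(st[1:,4]);print('pan ext',st[j])
cn=max(cv2.findContours((l==j).astype(np.uint8),0,1)[0],key=len);print('pan',cv2.fitEllipse(cv2.convexHull(cn)))
E
```

```text
punch pred [227.9 186.9] [246.5 213.4] meas 222.5 181.5 249.5 212.5 451
................###########
..............#############
...........################
........##################.
.......#################.##
...#.######################
..#########################
########.##########....###.
#####....##########.......#
###......##########........
#.......############.......
........############.......
.........##########........
.........##########........
.........##########........
.........##########........
.........###########.......
.......############.#......
.......###############.....
......#################....
......#################....
......#################....
......##########.######....
......#################....
......#################....
......################.....
......################.....
.......##############......
........############.......
..........#########........
.............####..........
...........................
...........................
...........................
...........................
weight pred [145.9 251.3] [164.9 274.4] meas 146
[... 326 characters left out ...]
......
......###############......
......################.....
......################.....
......################.....
......################.....
......#################....
.......################....
.......#################...
........################...
........###############....
.........#############.#...
.........##############....
..........#.##########.....
..........#############....
...........##########......
.............######........
..............##.#.........
...........................
...........................
...........................
pan ext [217 191  42  33 669]
pan ((237.41526794433594, 205.948974609375), (33.77817916870117, 40.80625915527344), 86.59439849853516)
```

```bash
python3 -c "
from h import *
print(manip.state()['time_s'],manip.close_job())"
```

```text
the job is handed in; nothing more can be done
24.85 None
```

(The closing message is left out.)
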